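# Put the swapped gas traps back on their docks

### The arm

A 6-joint arm with a two-finger parallel gripper is mounted at the origin on the work surface. World frame = base frame: x ahead of the robot, y to its left, z up, the work surface at z = 0. Lengths are in m, angles in rad, forces in N, time in s.
With the tool pointing down it reaches from about 0.35 to 0.775 m from the base axis. Payload 5.5 kg.
Tool frame: the origin (TCP) lies midway between the tips of the shut fingers; the grasp point (between the pads) lies 19 mm behind it; z points along the fingers, y is the line along which they close (so a half turn about z gives the same grasp; the last joint's range is limited). The gripper opens to 85 mm and grips with 20 to 120 N. Pads are 22 mm wide; open, the fingers measure 114 mm over their backs; the gripper's body (76 mm by 85 mm) begins 54 mm behind the grasp point. The pads swing forward as they close: fully open they stand 13 mm farther back than shut.
Start: joints at [-1.447, 0.313, 0.046, 1.304, 0, 1.431], TCP at [0.15, -0.555, 0.231] pointing down, gripper open.
Joint ranges: [-2.76, 2.76], [-0.86, 1.69], [-1.03, 1.26], [-2.2, 2.34], [-1.47, 1.5], [-3.14, 3.14]. Speed limits (rad/s): [2.57, 2.57, 3.14, 3.14, 3.14, 3.14].

### API

Orientations are given as a unit quaternion [w, x, y, z].
In Python, from workcell import telemetry, imaging, env gives the robot as it stands. The module is installed in compiled form; this text tells all that it offers.
- The arm moves only by the tool step_arm, never from a script. Its argument "moves" is a list of rows, each a list of 3 entries, a list of its own where there are three numbers: the shift along the tool's x, y, z in mm, then the turn, a rotation vector about the tool's x, y, z in rad, then the finger opening in mm, from 0 to 85.4. A call has 1 to 8 rows; each row is the pose to reach, as a shift and turn from the pose commanded when the call began, along the tool's axes at that moment; what a row does not reach only later rows make up. A row lasts 1/12 s, in which the tool goes at most 41.7 mm and 7.16 degrees, less where a joint would pass 70% of its speed; a pose out of reach is approached as far as the arm can. A call with a gripper value outside its range is refused whole. The fingers move at their own pace and stop on an object; "grip_force" is the grip in N (left out, the last holds). Time passes only in rows, so rows that repeat a pose let the fingers close. It gives the time, the measured TCP pose, the force, the opening and the grip force at its end, in the units of the state.
- telemetry.get_state(): the state, without advancing time (a new reading comes with each control period).
- imaging.read_camera(name): name is "scene" or "top" or "wrist"; returns the picture (400x640x3 uint8, red, green, blue); there is no depth.
- imaging.camera_params(name): a dict with "camera_matrix" (3x3 intrinsics, pixels), "pose" (4x4, takes a point from camera to world coordinates). Camera axes: x right, y up, looking along -z (the intrinsics and any distortion apply to the point x, -y, -z); pixel columns grow to the right and rows downward; lengths in m; the calibration is good to about 2 mm. A picture is of the moment at which its call begins: read the wrist's pose just before it. camera_params takes no time and is no camera call; for the wrist camera it gives the pose at the moment of the call.
- env.hand_in(): hands the job in; it is judged then, once.
The state is a dict: "clock": time; "joint_pos": joint angles; "qvel": joint speeds; "tau": joint torques, N m; "tcp_pos": TCP position; "orientation": TCP orientation; "wrist_force": force on the tool from outside, world axes, zero at the start; "ft_torque": the same for the moment, N m; "finger_gap": finger opening in m; "grip_force": force on a finger pad.
Only numpy, scipy, OpenCV 4.12 (cv2) and the standard library are available. Lean on these libraries where they do the work, as an engineer would, in place of code of your own. Each camera call takes 0.05 s, during which the arm holds its last target. There are 200 camera calls.

### The job

The three gas traps of the chromatograph's gas line stand on each other's docks: put the tall slim trap into the dock with the pressure gauge, the short fat trap into the dock with the lever valve, and the stepped trap into the dock with the bare elbow tube, parking one in the empty square tray on the way. Each must finally stand upright and flat on its dock's seat, inside the rim, and be let go; lift them over one another without tipping or dropping any, and leave the wrench, the mouse and the phone where they lie.

Things in the scene. Friction and masses are not known exactly. Their poses are not given: they have to be found in the camera images.
- trap_slim: Loose TALL SLIM gas trap, about 220 g, upright. Origin: centre of the foot's underside; z up its axis; round, so yaw is free. Steel with black end cap and black foot 10 mm thick; small steel/brass nipple (14 mm wide, 10 mm high) on top. Foot 44 mm across, then a plain cylinder 32 mm across from 10 to 115 mm above the origin; 125 mm high in all.
- trap_fat: Loose SHORT FAT gas trap, about 320 g, upright. Origin: centre of the foot's underside; z up its axis; round, so yaw is free. Steel with black end cap and black foot 10 mm thick; small steel/brass nipple (14 mm wide, 10 mm high) on top. Foot and plain cylinder both 56 mm across, up to 75 mm above the origin; 85 mm high in all.
- trap_step: Loose STEPPED gas trap, about 250 g, upright. Origin: centre of the foot's underside; z up its axis; round, so yaw is free. Steel with black end cap and black foot 10 mm thick; small steel/brass nipple (14 mm wide, 10 mm high) on top. Foot and bowl 50 mm across up to 45 mm above the origin, then a neck 30 mm across from 45 to 95 mm (grip here); 105 mm high in all.
- dock_gauge: Fixed dark steel dock: round cup 80 mm across. Origin: centre of its underside on the bench, z up. Flat seat 10 mm above the bench; rim 4 mm thick, 72 mm across inside, to 16 mm high. Outside the cup on its +x side: a round PRESSURE GAUGE 40 mm across, white face up, centred 60 mm from the origin, top 57 mm above the bench.
- dock_lever: Fixed dark steel dock: round cup 80 mm across. Origin: centre of its underside on the bench, z up. Flat seat 10 mm above the bench; rim 4 mm thick, 72 mm across inside, to 16 mm high. Outside the cup on its +x side: a valve with a straight black LEVER 70 mm long lying crosswise (y -23 to +47 mm) 58 mm from the origin, top 46 mm high. Not operated.
- dock_elbow: Fixed dark steel dock: round cup 80 mm across. Origin: centre of its underside on the bench, z up. Flat seat 10 mm above the bench; rim 4 mm thick, 72 mm across inside, to 16 mm high. Outside the cup on its +x side: a bare steel ELBOW TUBE 9 mm thick, rising 58 mm from the origin, then pointing along +x to 100 mm; top 45 mm high.
- tray: Fixed empty square aluminium tray, 92 mm square and 14 mm high, walls and floor 5 mm thick, 82 mm square inside: the free spot where one trap can be parked upright. Origin at the centre of its underside; its floor is 5 mm above the bench.
- wrench: Bystander: loose steel wrench about 140 mm long lying on the bench on the near side. Origin under its middle, x along its length. Not to be moved.
- mouse: Bystander: loose black computer mouse, 100 x 58 x 30 mm, on the far side. Origin at the centre of its underside, x along its length. Not to be moved.
- phone: Bystander: loose black phone lying flat, 150 x 74 x 9 mm, on the far side. Origin at the centre of its underside, x along its length. Not to be moved.
There are look-alikes about, which are no part of the job. Leave any green or red look-alike of the dock_lever alone.

How it is judged:
By the outcome, as a careful person would: the job done as asked, in the order asked, and still so for the second after the job is handed in, with the robot touching nothing.
It also fails if it takes over 96 s, if anything falls off the work surface, if the arm or the gripper's body presses on something with over 40 N, if the wrist force passes 120 N, or if a joint passes its speed limit or range.

## Working session

There is one attempt and no reset: what is moved stays moved. The work goes in short steps, Python scripts to look and compute and a tool call to move; the robot and the scene stay as the last step left them, time stands still between calls to the robot, and variables do not carry over. Pictures are saved under pics/ and viewed, at most 14 in all, crops included, and the job is handed in when it is done.

Besides the shell and the picture viewer there is one more tool, called as a command line: name --argument value ..., lists and objects as JSON in quotes. step_arm: Moves the arm, as the interface text tells. Its arguments: {"type":"object","properties":{"moves":{"type":"array"},"grip_force":{"type":"number"}},"required":["moves"]}

```bash
mkdir -p pics; python3 - <<'E'
from workcell import telemetry, imaging, env
import cv2,numpy as np
for n in("top","scene"):
    cv2.imwrite(f"pics/{n}0.png",imaging.read_camera(n)[:,:,::-1])
    p=imaging.camera_params(n);print(n,p)
print(telemetry.get_state())
E
```

```text
top {'camera_matrix': array([[380.11474248,   0.        , 316.3344048 ],
       [  0.        , 380.11474248, 200.15512995],
       [  0.        ,   0.        ,   1.        ]]), 'pose': array([[-1.54457309e-01,  9.62499892e-01, -2.23017709e-01,
         3.62664145e-01],
       [-9.87998967e-01, -1.50244594e-01,  3.58413540e-02,
         1.86714633e-02],
       [ 9.90094312e-04,  2.25877225e-01,  9.74155274e-01,
         9.47186417e-01],
       [ 0.00000000e+00,  0.00000000e+00,  0.00000000e+00,
         1.00000000e+00]])}
scene {'camera_matrix': array([[413.13824704,   0.        , 322.48087764],
       [  0.        , 413.13824704, 201.6771474 ],
       [  0.        ,   0.        ,   1.        ]]), 'pose': array([[ 0.83440198, -0.40696473,  0.37168945,  0.87466823],
       [ 0.55108174,  0.62712257, -0.55047815, -0.47765781],
       [-0.00906965,  0.66415133,  0.74754315,  0.68735835],
       [ 0.        ,  0.        ,  0.        ,  1.        ]])}
{'clock': 0.1, 'joint_pos': array([-1.44659819e+00,  3.13928665e-01,  4.50655296e-02,  1.30360469e+00,
       -1.36440555e-05,  1.43123358e+00]), 'qvel': array([ 0.0005044 , -0.00140487,  0.00290034, -0.00097702,  0.0006759 ,
        0.00102761]), 'tau': array([ 1.14378108e-03, -4.81730461e+01,  2.99241954e+01,  1.27383240e-02,
       -2.03492937e-05,  8.16065210e-06]), 'tcp_pos': array([ 0.14985857, -0.55464045,  0.23048507]), 'orientation': array([-8.35775525e-04,  9.91316024e-01,  1.31498446e-01, -4.01417326e-07]), 'wrist_force': array([-0.26048166,  0.15158451,  0.08139138]), 'ft_torque': array([ 0.02828986, -0.00347972,  0.0159697 ]), 'grip_force': 0.0, 'finger_gap': 0.08554122636384746}
```

View pics/top0.png

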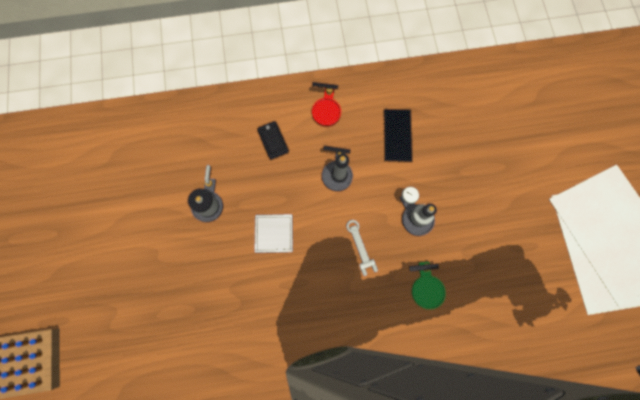

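View pics/scene0.png

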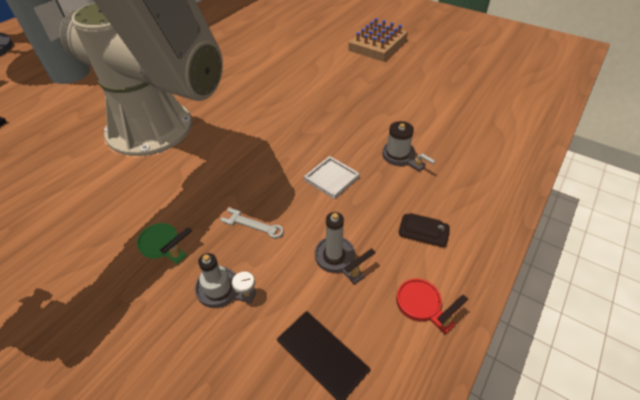

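The top view shows the elbow dock at (206,205) holding fat, the dark lever dock at (337,176) holding slim, and the gauge dock at (418,218) holding stepped. The tray is at (274,233).

What could be mistaken for the lever dock: red at (326,112), green at (428,292), dark at (337,176). I choose the dark one. A close crop will check this and give finer pixels.

```bash
python3 - <<'E'
import cv2,numpy as np
t=cv2.imread("pics/top0.png");s=cv2.imread("pics/scene0.png")
def c(im,x,y,w=50,h=50,k=5): return cv2.resize(im[y-h//2:y+h//2,x-w//2:x+w//2],None,fx=k,fy=k,interpolation=cv2.INTER_CUBIC)
a=np.hstack([c(t,x,y) for x,y in((206,205),(337,170),(420,212))])
b=np.hstack([c(s,x,y,80,80,250/80) for x,y in((405,150),(340,245),(220,280))])
cv2.imwrite("pics/crop1.png",np.vstack([a,b]))
E
```

```text
(no output)
```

View pics/crop1.png

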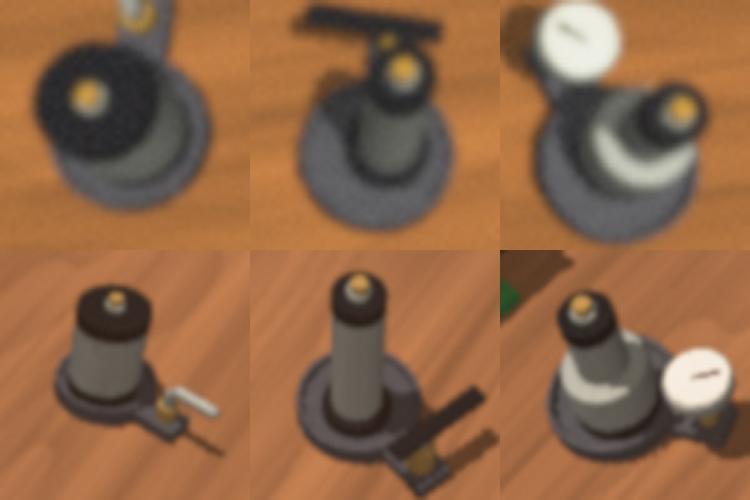

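The crop confirms it: dark lever dock with slim, elbow dock with fat, gauge dock with stepped.

```bash
cat > h.py <<'E'
from workcell import telemetry, imaging, env
import cv2,numpy as np
from scipy.spatial.transform import Rotation as R
def ray(p,uv):
    K=p["camera_matrix"];T=p["pose"]
    d=np.linalg.solve(K,[uv[0],uv[1],1.])*[1,-1,-1]
    return T[:3,3],T[:3,:3]@d
def onz(p,uv,z):
    o,d=ray(p,uv);return (o+d*(z-o[2])/d[2])
def proj(p,X):
    T=p["pose"];c=T[:3,:3].T@(np.array(X)-T[:3,3]);q=p["camera_matrix"]@(c*[1,-1,-1]);return q[:2]/q[2]
def tool():
    s=telemetry.get_state();q=s["orientation"];return s,R.from_quat(q[[1,2,3,0]]).as_matrix()
def rel(target,yd=None):
    s,M=tool();print("clock",s["clock"],"tcp",s["tcp_pos"].round(4),"yawY",np.degrees(np.arctan2(M[1,1],M[0,1])).round(2),"j",s["joint_pos"].round(2))
    print("rel mm",(M.T@(np.array(target)-s["tcp_pos"])*1000).round(1))
E
python3 - <<'E'
from h import *
t=imaging.camera_params("top");s=imaging.camera_params("scene")
for n,a,b,z in(("fat",(198.6,199),(402.3,124.9),.095),("slim",(342.5,158.5),(334.8,215.4),.135),("step",(431.5,208.5),(206.4,257.4),.115)):
    print(n,onz(t,a,z).round(4),onz(s,b,z).round(4))
C={}
for n,a,f,zf in(("elbow",(207.1,205.9),(208.5,172),.042),("lever",(337.1,175.3),(336,149.5),.043),("gauge",(418.1,219.5),(410.8,195),.057)):
    c=onz(t,a,.016);g=onz(t,f,zf);print(n,c.round(4),g.round(4),np.degrees(np.arctan2(*(g-c)[[1,0]])).round(1),np.linalg.norm((g-c)[:2]).round(3))
im=cv2.imread("pics/top0.png");r=im[205:265,245:305].astype(int)
m=((r.max(2)-r.min(2)<40)&(r.min(2)>120)).astype(np.uint8)
q=cv2.minAreaRect(cv2.findNonZero(m));print(q)
print("tray",onz(t,(q[0][0]+245,q[0][1]+205),.014).round(4))
_,M=tool();print(M.round(3)); print(np.degrees(np.arctan2(M[1,1],M[0,1])))
E
```

```text
fat [0.6023 0.2547 0.095 ] [0.6039 0.2544 0.095 ]
slim [ 0.6346 -0.0843  0.135 ] [ 0.6355 -0.0859  0.135 ]
step [ 0.4945 -0.2635  0.115 ] [ 0.4966 -0.2643  0.115 ]
elbow [0.6035 0.2571 0.016 ] [0.6822 0.2392 0.042 ] -12.8 0.081
lever [ 0.632 -0.078  0.016] [ 0.6915 -0.0838  0.043 ] -5.5 0.06
gauge [ 0.488  -0.2579  0.016 ] [ 0.5439 -0.2412  0.057 ] 16.7 0.058
((28.0, 28.5), (37.0, 36.0), 90.0)
tray [0.5093 0.1031 0.014 ]
[[ 0.965  0.261 -0.   ]
 [ 0.261 -0.965  0.002]
 [ 0.    -0.002 -1.   ]]
-74.88760356055703
```

step_arm --moves '[[[40,-19,0],[0,0,0],85],[[80,-37,0],[0,0,0],85],[[116,-54,0],[0,0,0],85],[[153,-71,0],[0,0,0],85],[[190,-88,0],[0,0,0],85],[[227,-105,0],[0,0,0],85],[[264,-122,0],[0,0,0],85],[[300,-139,0],[0,0,0],85]]'

```text
clock: 0.77
tcp_pos: [0.4045, -0.3409, 0.231]
orientation: [-0.0, 0.991, 0.132, -0.0]
wrist_force: [0.4, 0.6, -0.0]
finger_gap: 0.0846
grip_force: 0.0
```

step_arm --moves '[[[36,-17,0],[0,0,0],85],[[72,-34,0],[0,0,0],85],[[109,-51,0],[0,0,0],85],[[109,-51,0],[0,0,0],85],[[109,-51,0],[0,0,0],85]]'

```text
clock: 1.18
tcp_pos: [0.4964, -0.2632, 0.2306]
orientation: [-0.0, 0.991, 0.134, -0.0]
wrist_force: [-0.3, -0.0, 0.3]
finger_gap: 0.0849
grip_force: 0.0
```

```bash
python3 - <<'E'
from h import *
rel([.4955,-.264,.1])
p=imaging.camera_params("wrist");im=imaging.read_camera("wrist")
cv2.imwrite("pics/w1.png",im[:,:,::-1]);print(p["pose"].round(3));print(proj(p,[.4955,-.264,.115]),proj(p,[.488,-.2579,.016]))
E
```

```text
clock 1.1833 tcp [ 0.4964 -0.2632  0.2306] yawY -74.62 j [-0.63  0.29  0.01  1.29 -0.    2.24]
rel mm [ -0.9   0.7 130.6]
[[ 0.265  0.916  0.302  0.574]
 [-0.964  0.252  0.081 -0.243]
 [-0.002 -0.313  0.95   0.375]
 [ 0.     0.     0.     1.   ]]
[321.23841799 197.88662077] [314.83124578 177.64601977]
```

View pics/w1.png

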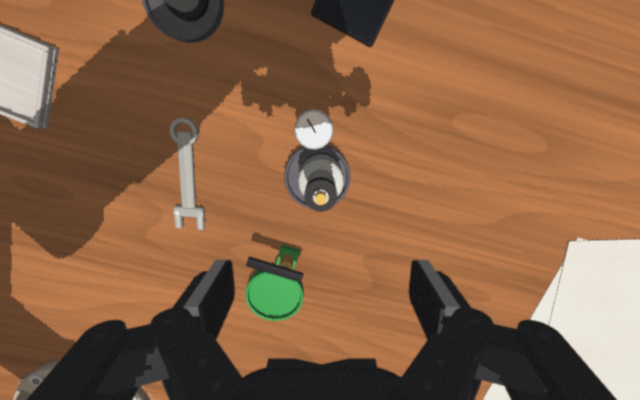

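Nipple is at (320,197), as predicted, so I'll descend on the neck and grip.

step_arm --moves '[[[0,0,40],[0,0,0],85],[[-1,1,80],[0,0,0],85],[[-1,1,115],[0,0,0],85],[[-1,1,145],[0,0,0],85],[[-1,1,168],[0,0,0],85],[[-1,1,168],[0,0,0],70],[[-1,1,168],[0,0,0],40],[[-1,1,168],[0,0,0],30]]' --grip_force 40

```text
clock: 1.9
tcp_pos: [0.4946, -0.2678, 0.0648]
orientation: [0.001, 0.991, 0.131, 0.001]
wrist_force: [-0.0, -0.3, -1.0]
finger_gap: 0.0511
grip_force: 0.0
```

step_arm --moves '[[[0,0,0],[0,0,0],22],[[0,0,0],[0,0,0],22],[[0,0,0],[0,0,0],22],[[0,0,0],[0,0,0],22]]' --grip_force 40

```text
clock: 2.23
tcp_pos: [0.4955, -0.2672, 0.0655]
orientation: [0.001, 0.991, 0.132, 0.001]
wrist_force: [-1.7, 1.3, 6.7]
finger_gap: 0.0291
grip_force: 42.4
```

```bash
python3 - <<'E'
from h import *
rel([.5093,.1031,.2])
E
```

```text
clock 2.2333 tcp [ 0.4955 -0.2672  0.0655] yawY -74.88 j [-0.64  0.39 -0.27  0.91 -0.    2.24]
rel mm [ 110.1 -353.4 -135.4]
```

step_arm --moves '[[[0,0,-20],[0,0,0],22],[[0,0,-55],[0,0,0],22],[[0,0,-90],[0,0,0],22],[[0,0,-125],[0,0,-0.1],22],[[8,-25,-140],[0,0,-0.22],22],[[18,-58,-140],[0,0,-0.34],22],[[28,-91,-140],[0,0,-0.46],22],[[38,-124,-140],[0,0,-0.58],22]]'

```text
clock: 2.9
tcp_pos: [0.499, -0.1358, 0.2044]
orientation: [0.001, 0.911, 0.412, 0.001]
wrist_force: [-0.2, 1.0, -3.5]
finger_gap: 0.0291
grip_force: 41.7
```

```bash
python3 - <<'E'
from h import *
rel([.5093,.1031,.2])
p=imaging.camera_params("wrist");im=imaging.read_camera("wrist")
cv2.imwrite("pics/w2.png",im[:,:,::-1])
print("finger",telemetry.get_state()["finger_gap"])
E
```

```text
clock 2.9 tcp [ 0.499  -0.1358  0.2044] yawY -41.37 j [-0.42  0.21 -0.16  1.2  -0.    1.87]
rel mm [ 186.  -150.2    4.1]
finger 0.029432827095345025
```

View pics/w2.png

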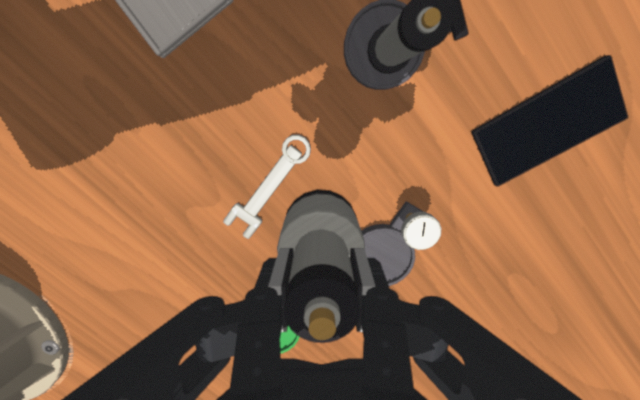

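The trap is held upright between the pads (nipple at 322,322). Carrying on to the tray.

step_arm --moves '[[[26,-21,0],[0,0,-0.12],22],[[52,-42,0],[0,0,-0.24],22],[[79,-64,0],[0,0,-0.36],22],[[106,-86,0],[0,0,-0.48],22],[[132,-107,0],[0,0,-0.6],22],[[158,-128,0],[0,0,-0.72],22],[[176,-142,0],[0,0,-0.84],22],[[186,-150,0],[0,0,-0.96],22]]'

```text
clock: 3.62
tcp_pos: [0.5103, 0.1047, 0.2037]
orientation: [0.0, 0.617, 0.787, 0.0]
wrist_force: [-0.1, -0.2, -2.9]
finger_gap: 0.0291
grip_force: 41.7
```

step_arm --moves '[[[0,0,10],[0,0,-0.12],22],[[0,0,30],[0,0,-0.24],22],[[0,0,55],[0,0,-0.36],22],[[0,0,80],[0,0,-0.48],22],[[0,0,100],[0,0,-0.6],22],[[0,0,110],[0,0,-0.72],22],[[0,0,115],[0,0,-0.84],22],[[0,0,120],[0,0,-0.96],22]]'

```text
clock: 4.28
tcp_pos: [0.51, 0.1018, 0.0826]
orientation: [-0.0, 0.185, 0.983, -0.0]
wrist_force: [0.7, 0.3, -2.7]
finger_gap: 0.0291
grip_force: 41.7
```

```bash
python3 - <<'E'
from h import *
rel([.5093,.1031,.0605])
E
```

```text
clock 4.2833 tcp [0.51   0.1018 0.0826] yawY 68.67 j [ 0.04  0.3  -0.35  0.92 -0.    0.42]
rel mm [ 1.1  0.9 22.1]
```

step_arm --moves '[[[1,1,6],[0,0,0],22],[[1,1,12],[0,0,0],22],[[1,1,16],[0,0,0],22],[[1,1,18],[0,0,0],22],[[1,1,20],[0,0,0],22],[[1,1,20],[0,0,0],22]]'

```text
clock: 4.78
tcp_pos: [0.5098, 0.1033, 0.063]
orientation: [-0.0, 0.188, 0.982, -0.0]
wrist_force: [0.5, -0.6, -1.6]
finger_gap: 0.0291
grip_force: 41.7
```

step_arm --moves '[[[0,0,0.7],[0,0,0],22],[[0,0,1.4],[0,0,0],22],[[0,0,2],[0,0,0],22],[[0,0,2],[0,0,0],22]]'

```text
clock: 5.12
tcp_pos: [0.51, 0.1032, 0.0613]
orientation: [0.0, 0.188, 0.982, -0.0]
wrist_force: [0.3, -0.4, -3.2]
finger_gap: 0.0287
grip_force: 41.7
```

step_arm --moves '[[[0,0,0.5],[0,0,0],22],[[0,0,1],[0,0,0],22],[[0,0,1],[0,0,0],22]]'

```text
clock: 5.37
tcp_pos: [0.51, 0.1032, 0.0606]
orientation: [0.0, 0.188, 0.982, -0.0]
wrist_force: [-0.3, -0.1, 0.0]
finger_gap: 0.0295
grip_force: 42.2
```

step_arm --moves '[[[0,0,0.5],[0,0,0],22],[[0,0,1],[0,0,0],22],[[0,0,1],[0,0,0],22]]'

```text
clock: 5.62
tcp_pos: [0.5103, 0.1031, 0.0605]
orientation: [0.001, 0.188, 0.982, -0.0]
wrist_force: [-2.1, -1.1, 7.9]
finger_gap: 0.0292
grip_force: 43.0
```

step_arm --moves '[[[0,0,0.5],[0,0,0],22],[[0,0,1],[0,0,0],22],[[0,0,1],[0,0,0],22]]'

```text
clock: 5.87
tcp_pos: [0.5104, 0.1031, 0.0604]
orientation: [0.001, 0.188, 0.982, -0.0]
wrist_force: [-5.2, -1.6, 14.7]
finger_gap: 0.029
grip_force: 43.6
```

Contact with the tray floor; release and rise.

step_arm --moves '[[[0,0,-1.5],[0,0,0],22],[[0,0,-2],[0,0,0],50],[[0,0,-2],[0,0,0],75],[[0,0,-2],[0,0,0],75],[[0,0,-12],[0,0,0],75],[[0,0,-45],[0,0,0],75],[[0,0,-85],[0,0,0],75],[[0,0,-125],[0,0,0],75]]'

```text
clock: 6.53
tcp_pos: [0.5088, 0.1032, 0.1844]
orientation: [-0.001, 0.188, 0.982, -0.0]
wrist_force: [1.2, 1.1, 0.7]
finger_gap: 0.0746
grip_force: 0.0
```

```bash
python3 - <<'E'
from h import *
rel([.635,-.085,.2])
E
```

```text
clock 6.5333 tcp [0.5088 0.1032 0.1844] yawY 68.35 j [ 0.05  0.23 -0.19  1.16 -0.    0.42]
rel mm [-186.7 -128.4  -15.8]
```

step_arm --moves '[[[-20,-14,-8],[0,0,-0.04],85],[[-52,-36,-15],[0,0,-0.1],85],[[-85,-58,-16],[0,0,-0.15],85],[[-118,-81,-16],[0,0,-0.2],85],[[-151,-104,-16],[0,0,-0.25],85],[[-175,-120,-16],[0,0,-0.28],85],[[-187,-128,-16],[0,0,-0.28],85],[[-187,-128,-16],[0,0,-0.28],85]]'

```text
clock: 7.2
tcp_pos: [0.6381, -0.0881, 0.1989]
orientation: [0.0, 0.051, 0.999, -0.0]
wrist_force: [-0.9, -0.1, -0.7]
finger_gap: 0.0854
grip_force: 0.0
```

```bash
python3 - <<'E'
from h import *
rel([.635,-.085,.079])
p=imaging.camera_params("wrist");im=imaging.read_camera("wrist")
cv2.imwrite("pics/w3.png",im[:,:,::-1]);print(proj(p,[.635,-.085,.135]),proj(p,[.632,-.078,.016]))
E
```

```text
clock 7.2 tcp [ 0.6381 -0.0881  0.1989] yawY 84.18 j [-0.26  0.46  0.18  1.29 -0.   -0.16]
rel mm [  3.5   2.9 119.9]
[326.30858839 212.70724136] [330.77342621 171.75846711]
```

View pics/w3.png

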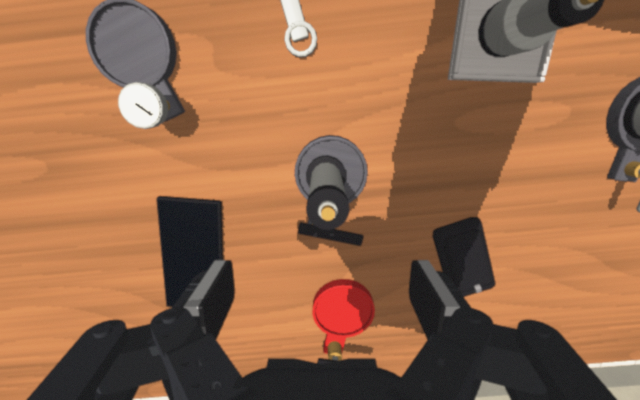

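Nipple is at (327,212), as predicted, and the stepped trap stands upright in the tray. Descending on slim.

step_arm --moves '[[[2,2,25],[0,0,0],85],[[3,3,60],[0,0,0],85],[[3,3,95],[0,0,0],85],[[3,3,115],[0,0,0],85],[[3,3,120],[0,0,0],75],[[3,3,120],[0,0,0],50],[[3,3,120],[0,0,0],32],[[3,3,120],[0,0,0],25]]'

```text
clock: 7.92
tcp_pos: [0.6352, -0.0813, 0.0817]
orientation: [0.002, 0.049, 0.999, -0.0]
wrist_force: [0.3, -0.4, -0.3]
finger_gap: 0.0396
grip_force: 0.0
```

step_arm --moves '[[[0,0,0],[0,0,0],24],[[0,0,0],[0,0,0],24],[[0,0,0],[0,0,0],24],[[0,0,0],[0,0,0],24]]'

```text
clock: 8.25
tcp_pos: [0.6354, -0.0819, 0.0818]
orientation: [0.002, 0.049, 0.999, -0.0]
wrist_force: [-0.2, -0.3, 6.5]
finger_gap: 0.0312
grip_force: 39.5
```

```bash
python3 - <<'E'
from h import *
rel([.488,-.2579,.22])
E
```

```text
clock 8.25 tcp [ 0.6354 -0.0819  0.0818] yawY 84.39 j [-0.25  0.51 -0.03  1.03  0.   -0.16]
rel mm [ 128.9 -189.7 -138.6]
```

step_arm --moves '[[[0,0,-15],[0,0,0],24],[[0,0,-45],[0,0,0],24],[[0,0,-80],[0,0,0],24],[[0,0,-105],[0,0,0],24],[[12,-18,-110],[0,0,-0.08],24],[[31,-46,-110],[0,0,-0.17],24],[[51,-75,-110],[0,0,-0.26],24],[[71,-104,-110],[0,0,-0.34],24]]'

```text
clock: 8.92
tcp_pos: [0.5522, -0.1784, 0.1897]
orientation: [0.0, -0.124, 0.992, -0.0]
wrist_force: [0.4, -1.7, -2.4]
finger_gap: 0.0314
grip_force: 39.9
```

```bash
python3 - <<'E'
from h import *
rel([.488,-.2579,.0818])
E
```

```text
clock 8.9167 tcp [ 0.5522 -0.1784  0.1897] yawY 104.21 j [-0.45  0.34 -0.02  1.21 -0.   -0.7 ]
rel mm [ 81.7 -61.2 107.9]
```

step_arm --moves '[[[27,-20,0],[0,0,0],24],[[54,-41,0],[0,0,0],24],[[75,-56,0],[0,0,0],24],[[82,-61,0],[0,0,0],24],[[82,-61,0],[0,0,0],24]]'

```text
clock: 9.33
tcp_pos: [0.4866, -0.2584, 0.1896]
orientation: [-0.0, -0.119, 0.993, -0.0]
wrist_force: [1.6, -0.0, -3.0]
finger_gap: 0.0305
grip_force: 40.1
```

```bash
python3 - <<'E'
from h import *
rel([.488,-.2579,.0818])
p=imaging.camera_params("wrist");im=imaging.read_camera("wrist")
cv2.imwrite("pics/w4.png",im[:,:,::-1]);print(proj(p,[.488,-.2579,.016]))
E
```

```text
clock 9.3333 tcp [ 0.4866 -0.2584  0.1896] yawY 103.67 j [-0.63  0.28 -0.1   1.19 -0.   -0.87]
rel mm [ -1.4   0.2 107.8]
[322.28551434 181.81796693]
```

View pics/w4.png

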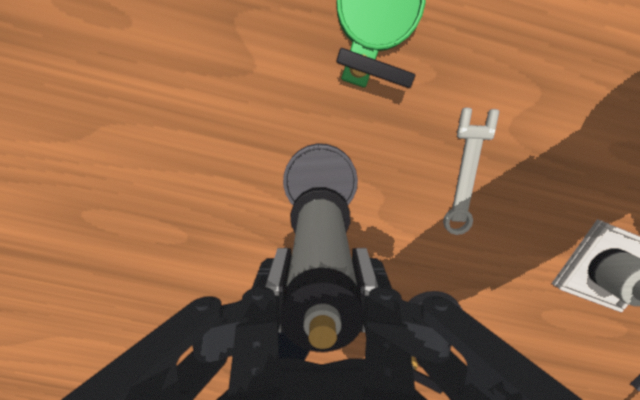

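The dock cup is at (320,179), about 2 mm from prediction, and slim hangs straight. Lowering.

step_arm --moves '[[[0,0,20],[0,0,0],24],[[0,0,50],[0,0,0],24],[[0,0,78],[0,0,0],24],[[0,0,93],[0,0,0],24],[[0,0,100],[0,0,0],24],[[0,0,103],[0,0,0],24],[[0,0,105],[0,0,0],24],[[0,0,105],[0,0,0],24]]'

```text
clock: 10.05
tcp_pos: [0.489, -0.2568, 0.0851]
orientation: [0.001, -0.121, 0.993, -0.001]
wrist_force: [-0.7, 0.4, -2.6]
finger_gap: 0.0308
grip_force: 40.0
```

step_arm --moves '[[[0,0,0.7],[0,0,0],24],[[0,0,1.4],[0,0,0],24],[[0,0,2],[0,0,0],24],[[0,0,2],[0,0,0],24]]'

```text
clock: 10.38
tcp_pos: [0.4882, -0.2571, 0.0828]
orientation: [0.0, -0.121, 0.993, -0.0]
wrist_force: [-0.6, -0.5, -2.6]
finger_gap: 0.0313
grip_force: 40.0
```

step_arm --moves '[[[0,0,0.5],[0,0,0],24],[[0,0,1],[0,0,0],24],[[0,0,1],[0,0,0],24]]'

```text
clock: 10.63
tcp_pos: [0.4882, -0.2571, 0.0819]
orientation: [0.0, -0.121, 0.993, -0.0]
wrist_force: [-0.7, 0.4, 1.9]
finger_gap: 0.0315
grip_force: 40.4
```

step_arm --moves '[[[0,0,0.5],[0,0,0],24],[[0,0,1],[0,0,0],24],[[0,0,1],[0,0,0],24]]'

```text
clock: 10.88
tcp_pos: [0.4883, -0.2572, 0.0818]
orientation: [0.001, -0.121, 0.993, -0.001]
wrist_force: [-2.7, 1.5, 9.6]
finger_gap: 0.0312
grip_force: 40.9
```

step_arm --moves '[[[0,0,-1],[0,0,0],24],[[0,0,-1],[0,0,0],50],[[0,0,-1],[0,0,0],75],[[0,0,-1],[0,0,0],75],[[0,0,-12],[0,0,0],75],[[0,0,-45],[0,0,0],75],[[0,0,-85],[0,0,0],75],[[0,0,-120],[0,0,0],75]]'

```text
clock: 11.55
tcp_pos: [0.4877, -0.2566, 0.2015]
orientation: [-0.0, -0.121, 0.993, 0.0]
wrist_force: [1.4, -0.1, -0.1]
finger_gap: 0.0751
grip_force: 0.0
```

```bash
python3 - <<'E'
from h import *
rel([.603,.2545,.2])
E
```

```text
clock 11.55 tcp [ 0.4877 -0.2566  0.2015] yawY 103.88 j [-0.63  0.28 -0.08  1.22 -0.   -0.87]
rel mm [-234.6  468.5    1.7]
```

step_arm --moves '[[[-9,18,0],[0,0,0.03],85],[[-25,50,0],[0,0,0.07],85],[[-42,84,0],[0,0,0.12],85],[[-59,118,0],[0,0,0.17],85],[[-76,152,0],[0,0,0.22],85],[[-93,186,0],[0,0,0.27],85],[[-110,220,0],[0,0,0.32],85],[[-127,254,0],[0,0,0.37],85]]'

```text
clock: 12.22
tcp_pos: [0.5505, 0.022, 0.2002]
orientation: [0.0, 0.065, 0.998, -0.0]
wrist_force: [-0.0, -0.3, 0.1]
finger_gap: 0.085
grip_force: 0.0
```

```bash
python3 - <<'E'
from h import *
rel([.603,.2545,.2])
E
```

```text
clock 12.2167 tcp [0.5505 0.022  0.2002] yawY 82.53 j [-0.11  0.28 -0.08  1.21 -0.    0.02]
rel mm [-2.180e+01  2.373e+02  2.000e-01]
```

step_arm --moves '[[[-3,35,0],[0,0,0.03],85],[[-7,75,0],[0,0,0.06],85],[[-11,113,0],[0,0,0.09],85],[[-14,150,0],[0,0,0.09],85],[[-18,187,0],[0,0,0.09],85],[[-21,220,0],[0,0,0.09],85],[[-22,237,0],[0,0,0.09],85],[[-22,237,0],[0,0,0.09],85]]'

```text
clock: 12.88
tcp_pos: [0.6025, 0.2565, 0.1992]
orientation: [-0.0, 0.106, 0.994, 0.0]
wrist_force: [0.5, -0.1, 0.0]
finger_gap: 0.085
grip_force: 0.0
```

```bash
python3 - <<'E'
from h import *
rel([.603,.2545,.040])
p=imaging.camera_params("wrist");im=imaging.read_camera("wrist")
cv2.imwrite("pics/w5.png",im[:,:,::-1]);print(proj(p,[.603,.2545,.095]),proj(p,[.6035,.2571,.016]))
E
```

```text
clock 12.8833 tcp [0.6025 0.2565 0.1992] yawY 77.78 j [0.28 0.48 0.22 1.31 0.   0.49]
rel mm [ -1.   -2.  159.2]
[319.87922035 201.09430284] [322.50764647 178.85888216]
```

View pics/w5.png

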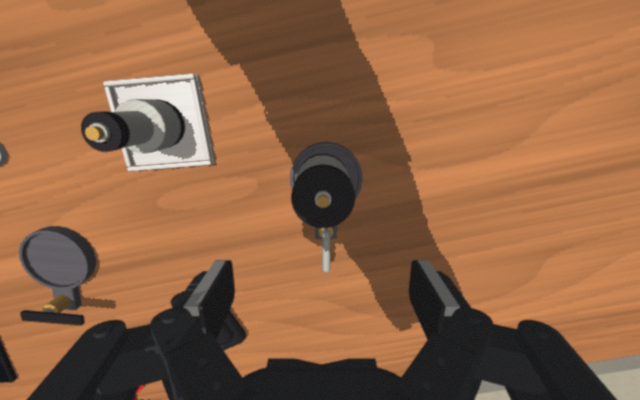

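Fat's nipple is at (323,199), so it is right under the TCP. Descending straight.

step_arm --moves '[[[0,0,20],[0,0,0],85],[[0,0,55],[0,0,0],85],[[0,0,90],[0,0,0],85],[[0,0,120],[0,0,0],85],[[0,0,142],[0,0,0],85],[[0,0,153],[0,0,0],85],[[0,0,156],[0,0,0],80],[[0,0,156],[0,0,0],65]]' --grip_force 50

```text
clock: 13.6
tcp_pos: [0.6022, 0.2516, 0.044]
orientation: [-0.0, 0.109, 0.994, -0.0]
wrist_force: [0.4, -0.1, -0.5]
finger_gap: 0.0697
grip_force: 0.0
```

step_arm --moves '[[[0,0,0],[0,0,0],56],[[0,0,0],[0,0,0],50],[[0,0,0],[0,0,0],48],[[0,0,0],[0,0,0],48],[[0,0,0],[0,0,0],48]]' --grip_force 50

```text
clock: 14.02
tcp_pos: [0.6045, 0.2534, 0.0468]
orientation: [0.002, 0.108, 0.994, 0.001]
wrist_force: [1.4, 3.2, 7.0]
finger_gap: 0.0554
grip_force: 54.2
```

```bash
python3 - <<'E'
from h import *
rel([.632,-.078,.2])
E
```

```text
clock 14.0167 tcp [0.6045 0.2534 0.0468] yawY 77.54 j [ 0.27  0.57 -0.03  0.97  0.    0.49]
rel mm [ -99.  -317.2 -153.6]
```

step_arm --moves '[[[0,0,-15],[0,0,0],48],[[0,0,-45],[0,0,0],48],[[0,0,-80],[0,0,0],48],[[0,0,-112],[0,0,0],48],[[0,0,-130],[0,0,0],48],[[-7,-21,-130],[0,0,-0.03],48],[[-17,-54,-130],[0,0,-0.06],48],[[-27,-88,-130],[0,0,-0.09],48]]'

```text
clock: 14.68
tcp_pos: [0.6089, 0.1604, 0.1741]
orientation: [-0.0, 0.062, 0.998, -0.001]
wrist_force: [0.7, -0.4, -5.0]
finger_gap: 0.0549
grip_force: 56.3
```

```bash
python3 - <<'E'
from h import *
rel([.632,-.078,.177])
E
```

```text
clock 14.6833 tcp [0.6089 0.1604 0.1741] yawY 82.92 j [ 0.13  0.44  0.09  1.22 -0.    0.25]
rel mm [ -52.3 -233.7   -2.6]
```

step_arm --moves '[[[-8,-34,0],[0,0,-0.02],48],[[-16,-69,0],[0,0,-0.03],48],[[-24,-105,0],[0,0,-0.03],48],[[-32,-141,0],[0,0,-0.03],48],[[-40,-177,0],[0,0,-0.03],48],[[-47,-210,0],[0,0,-0.03],48],[[-52,-232,0],[0,0,-0.03],48],[[-52,-234,0],[0,0,-0.03],48]]'

```text
clock: 15.35
tcp_pos: [0.6308, -0.0833, 0.1733]
orientation: [-0.001, 0.052, 0.999, -0.001]
wrist_force: [0.6, 0.3, -5.0]
finger_gap: 0.0551
grip_force: 56.3
```

```bash
python3 - <<'E'
from h import *
rel([.632,-.078,.0468])
p=imaging.camera_params("wrist");im=imaging.read_camera("wrist")
cv2.imwrite("pics/w6.png",im[:,:,::-1]);print(proj(p,[.632,-.078,.016]))
E
```

```text
clock 15.35 tcp [ 0.6308 -0.0833  0.1733] yawY 84.07 j [-0.26  0.45  0.11  1.23 -0.   -0.15]
rel mm [ -0.9   5.8 126.5]
[327.78447759 185.08618245]
```

View pics/w6.png

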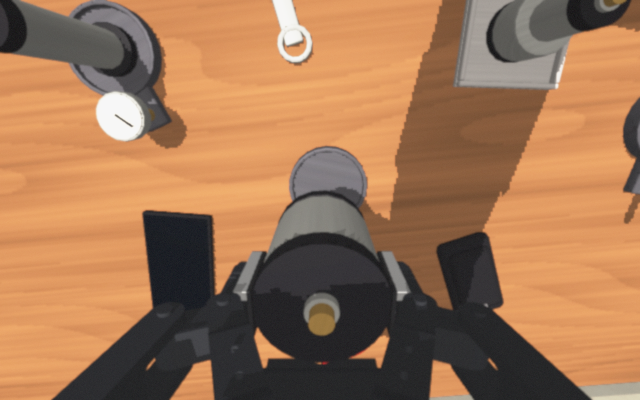

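The cup centre is at (328,184), matching prediction. Shifting about 6 mm and lowering.

step_arm --moves '[[[-1,3,15],[0,0,0],48],[[-2,5,45],[0,0,0],48],[[-2,5.5,75],[0,0,0],48],[[-2,5.5,100],[0,0,0],48],[[-2,5.5,112],[0,0,0],48],[[-2,5.5,118],[0,0,0],48],[[-2,5.5,122],[0,0,0],48],[[-2,5.5,122],[0,0,0],48]]'

```text
clock: 16.07
tcp_pos: [0.6337, -0.0721, 0.0519]
orientation: [-0.001, 0.048, 0.999, -0.0]
wrist_force: [0.0, 0.6, -3.2]
finger_gap: 0.0553
grip_force: 56.4
```

step_arm --moves '[[[0,0,0.5],[0,0,0],48],[[0,0,1],[0,0,0],48],[[0,0,1],[0,0,0],48]]'

```text
clock: 16.32
tcp_pos: [0.6348, -0.0729, 0.0525]
orientation: [0.001, 0.049, 0.999, -0.0]
wrist_force: [-0.5, 0.6, -4.4]
finger_gap: 0.0547
grip_force: 56.4
```

step_arm --moves '[[[0,0,0.7],[0,0,0],48],[[0,0,1.4],[0,0,0],48],[[0,0,2],[0,0,0],48],[[0,0,2],[0,0,0],48]]'

```text
clock: 16.65
tcp_pos: [0.6339, -0.0728, 0.0492]
orientation: [-0.0, 0.049, 0.999, -0.0]
wrist_force: [-0.0, 0.5, -3.0]
finger_gap: 0.055
grip_force: 56.4
```

step_arm --moves '[[[0,0,0.5],[0,0,0],48],[[0,0,1],[0,0,0],48],[[0,0,1],[0,0,0],48]]'

```text
clock: 16.9
tcp_pos: [0.6339, -0.0728, 0.0481]
orientation: [-0.0, 0.049, 0.999, -0.0]
wrist_force: [-0.2, 0.1, -3.8]
finger_gap: 0.0546
grip_force: 56.4
```

Measured y is 5 mm past the dock centre, so I'll shift back before touching down.

step_arm --moves '[[[0,-2,0],[0,0,0],48],[[0.5,-4.5,0],[0,0,0],48],[[1,-4.5,0.5],[0,0,0],48],[[1,-4.5,1.2],[0,0,0],48],[[1,-4.5,1.2],[0,0,0],48]]'

```text
clock: 17.32
tcp_pos: [0.6324, -0.0773, 0.0469]
orientation: [-0.0, 0.049, 0.999, -0.0]
wrist_force: [-0.5, -0.8, -4.9]
finger_gap: 0.0551
grip_force: 56.4
```

step_arm --moves '[[[0,0,0.5],[0,0,0],48],[[0,0,1],[0,0,0],48],[[0,0,1],[0,0,0],48]]'

```text
clock: 17.57
tcp_pos: [0.6325, -0.0772, 0.0469]
orientation: [0.0, 0.049, 0.999, -0.0]
wrist_force: [-3.3, -0.5, 3.6]
finger_gap: 0.0545
grip_force: 57.0
```

step_arm --moves '[[[0,0,0.5],[0,0,0],48],[[0,0,1],[0,0,0],48],[[0,0,1],[0,0,0],48]]'

```text
clock: 17.82
tcp_pos: [0.6325, -0.0772, 0.0468]
orientation: [0.0, 0.049, 0.999, -0.0]
wrist_force: [-5.4, 1.1, 9.2]
finger_gap: 0.0546
grip_force: 57.5
```

step_arm --moves '[[[0,0,-1],[0,0,0],48],[[0,0,-1],[0,0,0],62],[[0,0,-1],[0,0,0],78],[[0,0,-1],[0,0,0],84],[[0,0,-6],[0,0,0],84],[[0,0,-30],[0,0,0],84],[[0,0,-65],[0,0,0],84],[[0,0,-100],[0,0,0],84]]'

```text
clock: 18.48
tcp_pos: [0.6317, -0.0768, 0.1452]
orientation: [-0.001, 0.049, 0.999, 0.0]
wrist_force: [0.3, -0.3, 0.4]
finger_gap: 0.0842
grip_force: 0.0
```

step_arm --moves '[[[0,0,-30],[0,0,0],84],[[0,0,-45],[0,0,0],84],[[0,0,-45],[0,0,0],84]]'

```text
clock: 18.73
tcp_pos: [0.6353, -0.0777, 0.1956]
orientation: [0.004, 0.049, 0.999, -0.001]
wrist_force: [0.4, 0.4, 0.6]
finger_gap: 0.0842
grip_force: 0.0
```

```bash
python3 - <<'E'
from h import *
rel([.510,.1033,.19])
E
```

```text
clock 18.7333 tcp [ 0.6353 -0.0777  0.1956] yawY 84.4 j [-0.25  0.44  0.15  1.27 -0.   -0.15]
rel mm [142.4 167.9   4.1]
```

step_arm --moves '[[[18,21,0],[0,0,0.02],84],[[42,49,0],[0,0,0.04],84],[[66,77,0],[0,0,0.06],84],[[90,105,0],[0,0,0.08],84],[[113,133,0],[0,0,0.1],84],[[132,155,0],[0,0,0.12],84],[[142,168,0],[0,0,0.12],84],[[142,168,0],[0,0,0.12],84]]'

```text
clock: 19.4
tcp_pos: [0.5048, 0.1066, 0.1892]
orientation: [-0.001, 0.107, 0.994, 0.0]
wrist_force: [-0.2, -0.1, 0.6]
finger_gap: 0.0843
grip_force: 0.0
```

```bash
python3 - <<'E'
from h import *
rel([.510,.1033,.0605])
p=imaging.camera_params("wrist");im=imaging.read_camera("wrist")
cv2.imwrite("pics/w7.png",im[:,:,::-1]);print(proj(p,[.51,.1033,.11]))
E
```

```text
clock 19.4 tcp [0.5048 0.1066 0.1892] yawY 77.75 j [ 0.05  0.22 -0.18  1.17  0.    0.27]
rel mm [ -6.1  -2.1 128.7]
[319.59242567 217.15208437]
```

View pics/w7.png

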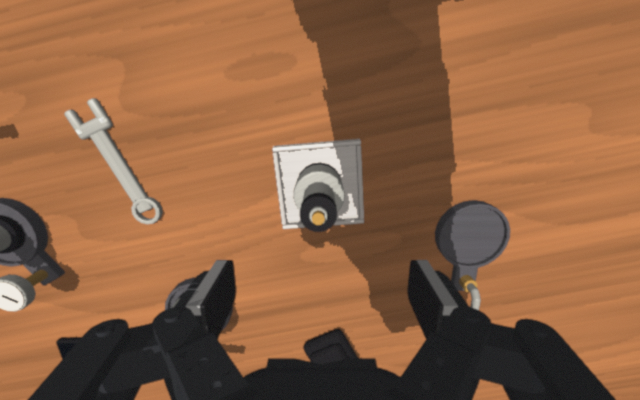

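Nipple is at (318,217), on prediction. Descending.

step_arm --moves '[[[-1,0,20],[0,0,0],84],[[-3,-1,55],[0,0,0],84],[[-3,-1,90],[0,0,0],84],[[-3,-1,115],[0,0,0],84],[[-3,-1,126],[0,0,0],84],[[-3,-1,128],[0,0,0],70],[[-3,-1,128],[0,0,0],45],[[-3,-1,128],[0,0,0],40]]' --grip_force 40

```text
clock: 20.12
tcp_pos: [0.5114, 0.1017, 0.0625]
orientation: [0.0, 0.109, 0.994, -0.0]
wrist_force: [-0.3, 0.1, 0.5]
finger_gap: 0.0497
grip_force: 0.0
```

step_arm --moves '[[[0,0,0],[0,0,0],28],[[0,0,0],[0,0,0],22],[[0,0,0],[0,0,0],22],[[0,0,0],[0,0,0],22],[[0,0,0],[0,0,0],22]]'

```text
clock: 20.53
tcp_pos: [0.5119, 0.1023, 0.0635]
orientation: [0.002, 0.109, 0.994, 0.0]
wrist_force: [0.7, -0.3, 6.8]
finger_gap: 0.0293
grip_force: 40.1
```

```bash
python3 - <<'E'
from h import *
rel([.6035,.2571,.18])
E
```

```text
clock 20.5333 tcp [0.5119 0.1023 0.0635] yawY 77.52 j [ 0.04  0.32 -0.37  0.87 -0.    0.26]
rel mm [ -56.4  171.  -116.3]
```

step_arm --moves '[[[0,0,-15],[0,0,0],22],[[0,0,-45],[0,0,0],22],[[0,0,-78],[0,0,0],22],[[0,0,-100],[0,0,0],22],[[-7,22,-100],[0,0,0],22],[[-18,54,-100],[0,0,0],22],[[-28,86,-100],[0,0,0],22],[[-38,116,-100],[0,0,0],22]]'

```text
clock: 21.2
tcp_pos: [0.5725, 0.2085, 0.1619]
orientation: [-0.0, 0.109, 0.994, -0.0]
wrist_force: [1.2, -0.6, -3.4]
finger_gap: 0.0291
grip_force: 40.1
```

step_arm --moves '[[[-8,24,0],[0,0,0],22],[[-14,42,0],[0,0,0],22],[[-18,52,0],[0,0,0],22],[[-18,54,0],[0,0,0],22],[[-18,54,0],[0,0,0],22],[[-18,54,0],[0,0,0],22]]'

```text
clock: 21.7
tcp_pos: [0.6008, 0.2556, 0.1614]
orientation: [-0.001, 0.109, 0.994, -0.001]
wrist_force: [0.0, -0.1, -2.3]
finger_gap: 0.0289
grip_force: 40.1
```

```bash
python3 - <<'E'
from h import *
rel([.6035,.2571,.0685])
p=imaging.camera_params("wrist");im=imaging.read_camera("wrist")
cv2.imwrite("pics/w8.png",im[:,:,::-1]);print(proj(p,[.6035,.2571,.016]))
E
```

```text
clock 21.7 tcp [0.6008 0.2556 0.1614] yawY 77.52 j [ 0.28  0.49  0.14  1.22 -0.    0.5 ]
rel mm [-2.5  2.1 92.9]
[324.23989896 189.74469634]
```

View pics/w8.png

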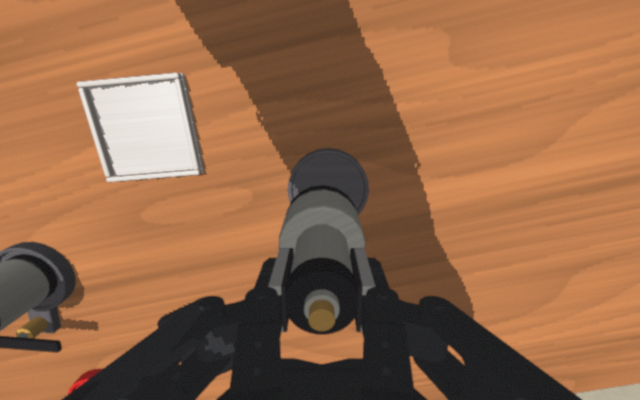

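The cup centre is at (328,188), about 3 mm further in +y than estimated. Shifting (-2,+4) and lowering.

step_arm --moves '[[[-1,2,15],[0,0,0],22],[[-2,4,40],[0,0,0],22],[[-2,4,62],[0,0,0],22],[[-2,4,78],[0,0,0],22],[[-2,4,86],[0,0,0],22],[[-2,4,90],[0,0,0],22],[[-2,4,90],[0,0,0],22],[[-2,4,90],[0,0,0],22]]'

```text
clock: 22.42
tcp_pos: [0.6052, 0.2595, 0.0732]
orientation: [0.001, 0.109, 0.994, 0.0]
wrist_force: [-0.5, -0.8, -1.7]
finger_gap: 0.0288
grip_force: 40.3
```

step_arm --moves '[[[0,0,0.7],[0,0,0],22],[[0,0,1.4],[0,0,0],22],[[0,0,2],[0,0,0],22],[[0,0,2],[0,0,0],22]]'

```text
clock: 22.75
tcp_pos: [0.6048, 0.2598, 0.0705]
orientation: [0.0, 0.109, 0.994, 0.0]
wrist_force: [0.6, -0.7, -3.1]
finger_gap: 0.0294
grip_force: 40.3
```

step_arm --moves '[[[0,0,0.5],[0,0,0],22],[[0,0,1],[0,0,0],22],[[0,0,1],[0,0,0],22]]'

```text
clock: 23.0
tcp_pos: [0.6045, 0.2597, 0.0689]
orientation: [-0.0, 0.109, 0.994, -0.0]
wrist_force: [0.1, 1.3, -2.3]
finger_gap: 0.0294
grip_force: 40.3
```

step_arm --moves '[[[0,0,0.5],[0,0,0],22],[[0,0,1],[0,0,0],22],[[0,0,1],[0,0,0],22]]'

```text
clock: 23.25
tcp_pos: [0.6046, 0.2597, 0.0686]
orientation: [0.0, 0.109, 0.994, 0.0]
wrist_force: [-1.0, -0.3, 1.4]
finger_gap: 0.0291
grip_force: 40.6
```

Seated at .0686, as predicted; release and retreat.

step_arm --moves '[[[0,0,0.5],[0,0,0],22],[[0,0,0],[0,0,0],50],[[0,0,0],[0,0,0],75],[[0,0,0],[0,0,0],80],[[0,0,-10],[0,0,0],80],[[0,0,-40],[0,0,0],80],[[0,0,-80],[0,0,0],80],[[0,0,-110],[0,0,0],80]]'

```text
clock: 23.92
tcp_pos: [0.6047, 0.2597, 0.1808]
orientation: [0.0, 0.109, 0.994, 0.0]
wrist_force: [1.4, 0.5, 0.2]
finger_gap: 0.0799
grip_force: 0.0
```

step_arm --moves '[[[15,0,-30],[0,0,0],80],[[50,0,-50],[0,0,0],80],[[90,0,-60],[0,0,0],80],[[125,0,-60],[0,0,0],80],[[140,0,-60],[0,0,0],80],[[140,0,-60],[0,0,0],80],[[140,0,-60],[0,0,0],80]]'

```text
clock: 24.5
tcp_pos: [0.4676, 0.2904, 0.2393]
orientation: [0.001, 0.108, 0.994, 0.0]
wrist_force: [0.1, 0.3, -0.3]
finger_gap: 0.0802
grip_force: 0.0
```

```bash
python3 - <<'E'
from h import *
t=imaging.read_camera("top");s=imaging.read_camera("scene")
a=cv2.resize(t[80:300,180:460],None,fx=2.5,fy=2.5,interpolation=3)[:300*2]
b=cv2.resize(s[90:390,120:480],None,fx=2,fy=2,interpolation=3)
cv2.imwrite("pics/f1.png",a[:,:,::-1]);cv2.imwrite("pics/f2.png",b[:,:,::-1])
E
```

```text
(no output)
```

View pics/f1.png

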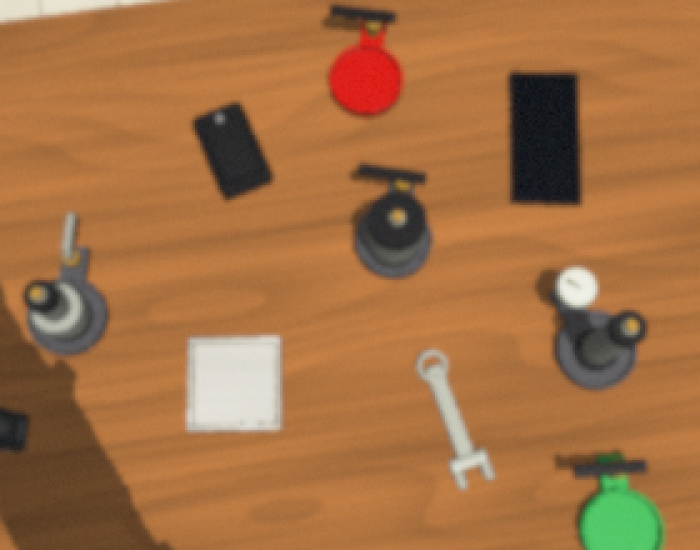

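View pics/f2.png

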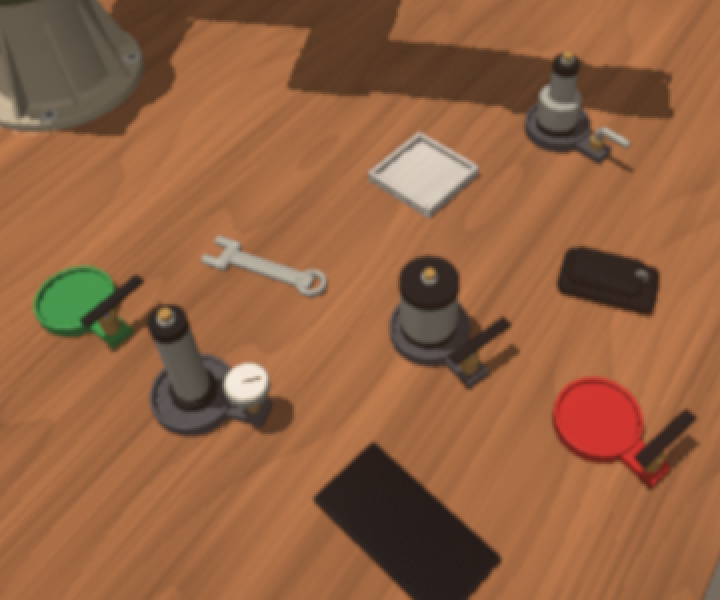

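All three traps stand upright inside their docks: slim at the gauge, fat at the lever, stepped at the elbow. The tray is empty and the bystanders have not moved.

```bash
python3 -c "
from workcell import env
print(env.hand_in())"
```

```text
the job is handed in; nothing more can be done
None
```

Job handed in at about 25 s: the slim trap is in the gauge dock, the fat trap in the lever dock and the stepped trap in the elbow dock, each upright inside its rim and released, with the wrench, mouse and phone where they lay; no verdict was returned.

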